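# Hang a sample cartridge on the empty hook of a sample carousel

## Task

First turn the sample carousel by its black top handle until the empty fork hook stands in the open loading bay of the clear guard, up against the turret's stop. Then take the yellow-collared sample cartridge out of its wooden block and hang it on that hook, its collar down flat on the fork behind the raised lips, upright and let go. The cartridge is fragile and the mast's height has been set by hand, so feel for the hook and bring the cartridge onto it gently, without a bump or a drop, and leave the jar, steel cup and spool where they are.

Things in the scene. Friction and masses are not known exactly. Their poses are not given: they have to be found in the camera images.
- carousel: Fixed round grey base, 344 mm across, 10 mm thick. Origin on the turret axis at table height, z up; -x points through the middle of the loading bay (yellow stripe). Clear guard wall, 4 mm thick, 164 mm from the axis, 100 mm high, all round but for a gap of 46 deg either side of -x; red posts 12 mm thick, 105 mm high at the gap's edges. It carries mast and turret.
- handle (a point): On the turret axis, fixed to the base, 165 mm high: nominal top of the turret's flat blue disc (90 mm across). On the disc stands the black handle: bar 70 long, 12 thick, 40 mm high, centred on the axis, lying along the empty fork's radial line. Mast height is hand-set, NOT measured: disc, handle and forks all really stand higher or lower by one same unknown amount, -20 to +20 mm, constant.
- bay (a point): Fixed to the base in mid-bay, 110 mm from the axis, 125 mm high: nominal seat centre (fork top) of the empty fork at turret 0; true height shifted by the same unknown -20 to +20 mm. Forks: flat aluminium 6 mm thick, slot 15.5 mm wide, open outwards, closed flat end 101.5 mm from the axis, tines 9 mm wide. Pressed by up to 100 N the mast does not sink.
- mouth (a point): Fixed to the base in mid-bay, 147 mm from the axis, 125 mm high: nominal outer end of the empty fork at turret 0. From here inwards the tines narrow as a lead-in to the slot; on each tine a lip 5 mm high above the fork top, from 133.5 to 125.5 mm from the axis; inwards of the lips the fork top is flat: the collar's seat.
- turret (a joint): Turret angle, rad: how far the empty fork stands from mid-bay, counter-clockwise seen from above. 0 = in the bay, at a hard stop (turn clockwise to get there). Stiff with friction, about 0.15 N m; stays where left. Five forks 72 deg apart; the other four carry fixed cartridges of the same shape, stem tops nominally 171 mm high.
- cartridge: Loose steel cartridge, round about its z axis, 0.11 to 0.22 kg; origin at the centre of its underside. Body 26 mm diameter from 0 to 55 mm; neck 12 mm diameter to 75; yellow collar 26 mm diameter to 81; steel grip stem 16 mm diameter to 121. Stands 12 mm deep in the hole of a dark wooden block, 64 x 64 x 30 mm. Hung: collar's underside on the fork top, neck in the slot.
- jar: Amber jar with black cap, 56 mm diameter, 85 mm high, loose; origin under its centre. Leave alone.
- steel_cup: Open steel cup, 72 mm diameter at the rim, 85 mm high, loose; origin under its centre. Leave alone.
- spool: Spool of copper wire with white flanges, 60 mm diameter, 44 mm high, loose; origin under its centre. Leave alone.
Not all that is in view belongs to the job. Of the things that look like the cartridge, the smaller one is meant.

How it is judged:
By the outcome, as a careful person would: the job done as asked, in the order asked, and still so for the second after the job is handed in, with the robot touching nothing.
It also fails if it takes over 70 s, if anything falls off the work surface, if the arm or the gripper's body presses on something with over 40 N, if the wrist force passes 120 N, or if a joint passes its speed limit or range.

## Robot

A 7-joint arm with a two-finger parallel gripper is mounted at the origin on the work surface. World frame = base frame: x ahead of the robot, y to its left, z up, the work surface at z = 0. Lengths are in m, angles in rad, forces in N, time in s.
With the tool pointing down it reaches from about 0.4 to 0.85 m from the base axis. Payload 6.9 kg.
Tool frame: the origin (TCP) lies at the very end of the fingers, on their centre line; the grasp point (between the pads) lies 19 mm behind it (robot.grip_depth is the distance from the TCP to the grasp point, in m); z points along the fingers, y is the direction in which the jaws open and shut (so a half turn about z gives the same grasp; the last joint's range is limited). The gripper opens to 85 mm and grips with 20 to 120 N. Pads are 22 mm wide; open, the fingers measure 114 mm over their backs; the gripper's body (76 mm by 85 mm) begins 54 mm behind the grasp point. The pads swing forward as they close: fully open they stand 13 mm farther back than shut.
Start: joints at [-1.038, 0.507, -0.238, 1.5, 0.126, 1.149, -0.155], TCP at [0.259, 0.569, 0.231] pointing down, gripper open.
Joint ranges: [-3.08, 3.08], [-0.24, 2.05], [-1.43, 1.35], [0, 2.5], [-1.52, 4.66], [0.17, 1.96], [-2.89, 2.89]. Speed limits (rad/s): [2.39, 2.39, 3.14, 3.14, 3.14, 3.14, 3.14].

## Interface

Orientations are given as a unit quaternion [w, x, y, z].
In Python, from plant import robot gives the robot as it stands. The module is installed in compiled form; this text tells all that it offers.
- The arm moves only by the tool servo_tool, never from a script. Its argument "plan" is a list that holds one entry, the list of rows, each a list of 5 numbers: the closure, from 0 (fully open) to 1 (shut), then the shift along the tool's x, y, z as a fraction of full scale, then the turn about the tool's z as a fraction of full scale. In form: [[[gripper, x, y, z, twist], ...]]. A call has 1 to 12 rows; each row is the pose to reach, as a shift and turn from the pose measured when the call began, along the tool's axes at that moment; what a row does not reach only later rows make up. Full scale, the value 1, is 0.12 m for a shift and 90 degrees for a turn. A row lasts 1/8 s, in which the tool goes at most 62.5 mm and 10.7 degrees, less where a joint would pass 70% of its speed; a pose out of reach is approached as far as the arm can. A call with a number of a shift or a turn outside -1 to 1 is refused whole. A call with a gripper value outside its range is refused whole. The fingers move at their own pace and stop on an object; "grip_force" is the grip in N (left out, the last holds). Time passes only in rows, so rows that repeat a pose let the fingers close. It gives the time, the measured TCP pose, the force and the opening at its end, in the units of the state.
- robot.observe(): the state, without advancing time (a new reading comes with each control period).
- robot.camera(name): name is "scene" or "side" or "wrist"; returns a dict with "pixels" (420x560x3 uint8, red, green, blue), "z_map" (420x560 float32, m along the optical axis (not along the pixel's ray), 0 where there is no reading), "K" (3x3 intrinsics, pixels), "k1" (the pictures are not rectified: a ray, as slopes to the right and down, at radius r is drawn at 1 + k1 r^2 times it, then the intrinsics apply), "R" (3x3) and "t" (3): a world point X has camera coordinates R X + t. Camera axes: x right, y down, z forward; pixel columns grow to the right and rows downward; lengths in m; the calibration is good to about 2 mm. A picture is of the moment at which its call begins.
- robot.close_job(): hands the job in, once; it reports no verdict.
The state is a dict: "t": time; "joint_pos": joint angles; "joint_vel": joint speeds; "tau": joint torques, N m; "tcp_pos": TCP position; "tcp_rot": TCP orientation; "ft_force": force on the tool from outside, world axes, zero at the start; "moment": the same for the moment, N m; "grip_width": finger opening in m.
Only numpy, scipy, OpenCV 4.12 (cv2) and the standard library are available. Lean on these libraries where they do the work, as an engineer would, in place of code of your own. Each camera call takes 0.05 s, during which the arm holds its last target.

## Working session

There is one attempt and no reset: what is moved stays moved. The work goes in short steps, Python scripts to look and compute and a tool call to move; the robot and the scene stay as the last step left them, time stands still between calls to the robot, and variables do not carry over. Pictures are saved under pics/ and viewed, and the job is handed in when it is done.

Besides the shell and the picture viewer there is one more tool, called after ">>>" by a JSON object that holds its "op" and its "data", one argument or row to a line. servo_tool: Moves the arm, as the interface text tells. Its arguments: {"type":"object","properties":{"plan":{"type":"array"},"grip_force":{"type":"number"}},"required":["plan"]}

```bash
mkdir -p pics; ls
python3 - <<'E'
from plant import robot
import cv2,numpy as np
s=robot.observe()
for k,v in s.items(): print(k,np.round(v,4))
for n in ["scene","side","wrist"]:
    c=robot.camera(n)
    np.savez(f"{n}0.npz",**{k:np.asarray(v) for k,v in c.items()})
    cv2.imwrite(f"pics/{n}0.png",c["pixels"][:,:,::-1])
    print(n,c["K"].tolist(),c["k1"],np.round(c["R"],3).tolist(),np.round(c["t"],3))
E
```

```text
pics
t 0.0
joint_pos [-1.0385  0.5083 -0.2375  1.5012  0.1257  1.1489 -0.1548]
joint_vel [ 0.0012 -0.0008  0.0005 -0.0006  0.0017 -0.0005 -0.0003]
tau [ 6.00000e-04 -6.20601e+01 -2.18740e+00 -2.49645e+01  1.24000e-02
  1.20000e-02 -0.00000e+00]
tcp_pos [0.2586 0.5684 0.2304]
tcp_rot [-2.000e-04  2.118e-01  9.773e-01 -9.000e-04]
ft_force [-0.1888  0.4339 -0.3691]
moment [-0.0368  0.008   0.0398]
grip_width 0.0853
scene [[437.60401148462324, 0.0, 274.815583388776], [0.0, 437.60401148462324, 214.22863254898775], [0.0, 0.0, 1.0]] 0.03330392470667972 [[-0.148, 0.989, -0.005], [0.76, 0.11, -0.641], [-0.633, -0.099, -0.768]] [ 0.113 -0.308  1.657]
side [[494.8291100380698, 0.0, 262.26958869350847], [0.0, 494.8291100380698, 205.85176009037352], [0.0, 0.0, 1.0]] -0.09561894551965923 [[0.923, -0.384, -0.008], [-0.237, -0.554, -0.798], [0.303, 0.738, -0.603]] [-0.461  0.21   1.512]
wrist [[344.3418219231729, 0.0, 278.49311689108725], [0.0, 344.3418219231729, 205.08602429814965], [0.0, 0.0, 1.0]] -0.03148695080695734 [[0.414, 0.91, -0.003], [0.871, -0.396, 0.29], [0.263, -0.123, -0.957]] [-0.624 -0.037  0.381]
```

View pics/scene0.png

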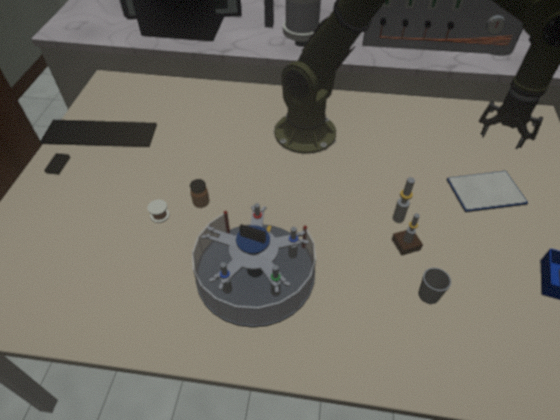

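View pics/side0.png

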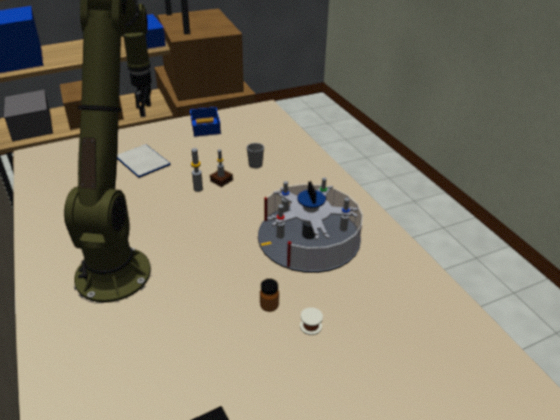

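View pics/wrist0.png

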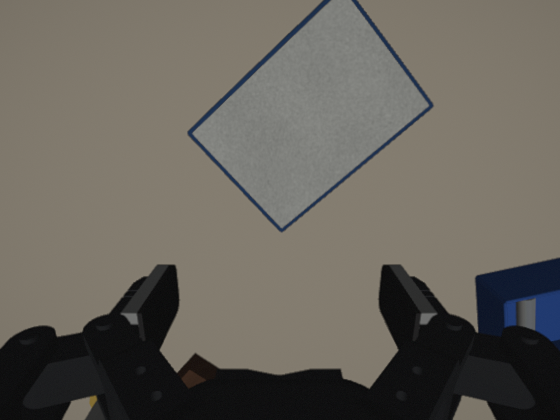

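The scene view shows the carousel centred near (253,255), with its empty fork pointing left at about (210,235). The block with the small cartridge is at (408,240), and the larger look-alike stands at (403,200). The cup is at (434,285), the jar at (199,193) and the spool at (158,210). I'll zoom in and measure.

```bash
cat > h.py <<'E'
import numpy as np,cv2
def load(f):
    d=np.load(f); return {k:d[k] for k in d.files}
def pix2ray(c,uv):
    K=c["K"];k1=float(c["k1"])
    uv=np.atleast_2d(np.asarray(uv,float))
    p=cv2.undistortPoints(uv.reshape(-1,1,2),K,np.array([k1,0,0,0.]))
    return p.reshape(-1,2)
def world(c,uv,z=None):
    """depth at pixel -> world"""
    uv=np.atleast_2d(uv); r=pix2ray(c,uv)
    if z is None: z=np.array([c["z_map"][int(round(v)),int(round(u))] for u,v in uv])
    X=np.c_[r*np.reshape(z,(-1,1)),np.ones(len(uv))*z]
    return (X-c["t"])@c["R"]
def onplane(c,uv,h):
    r=pix2ray(c,uv); d=np.c_[r,np.ones(len(r))]@c["R"]; o=-c["R"].T@c["t"]
    s=(h-o[2])/d[:,2]; return o+d*s[:,None]
def proj(c,X):
    X=np.atleast_2d(np.asarray(X,float))
    p,_=cv2.projectPoints(X.reshape(-1,1,3),cv2.Rodrigues(c["R"])[0],np.asarray(c["t"],float),c["K"],np.array([float(c["k1"]),0,0,0.]))
    return p.reshape(-1,2)
def allworld(c):
    H,W=c["z_map"].shape
    u,v=np.meshgrid(np.arange(W),np.arange(H))
    uv=np.c_[u.ravel(),v.ravel()]
    P=world(c,uv,c["z_map"].ravel())
    return P.reshape(H,W,3)
def crop(c,f,x0,y0,x1,y1,s):
    im=c["pixels"][y0:y1,x0:x1,::-1]
    cv2.imwrite(f,cv2.resize(im,None,fx=s,fy=s,interpolation=cv2.INTER_CUBIC))
E
python3 - <<'E'
from h import *
c=load("scene0.npz"); crop(c,"pics/sc_car.png",180,180,340,330,4); crop(c,"pics/sc_cart.png",370,160,470,310,4)
s=load("side0.npz"); crop(s,"pics/si_car.png",240,160,380,280,5)
for n,uv in (("scene",[(408,247),(434,285),(199,193),(158,210),(253,240),(253,226)]),("side",[(221,180),(312,200),(270,290)])):
    d=load(n+"0.npz"); print(n,np.round(world(d,uv),4).tolist())
E
```

```text
scene [[0.5044, 0.354, 0.0296], [0.6163, 0.4211, 0.0189], [0.4161, -0.2918, 0.0668], [0.4827, -0.408, 0.0425], [0.6418, -0.0745, 0.1639], [0.5959, -0.0829, 0.1633]]
side [[0.4606, 0.309, 0.0329], [0.6224, -0.106, 0.1737], [0.3884, -0.3238, 0.086]]
```

View pics/sc_car.png

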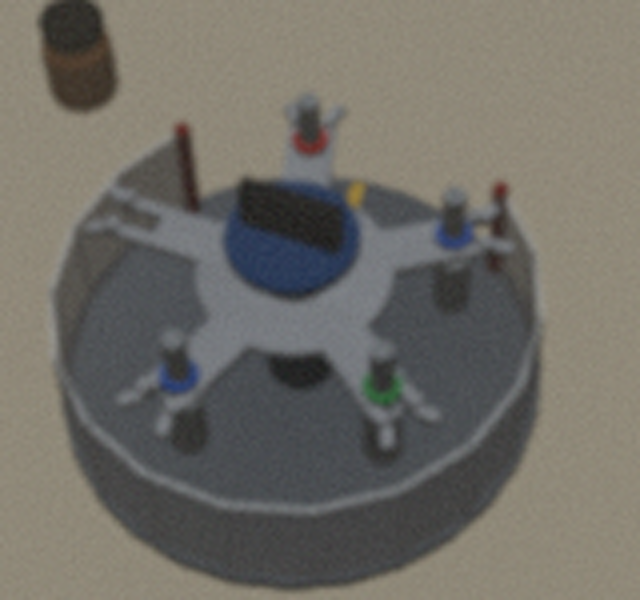

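View pics/sc_cart.png

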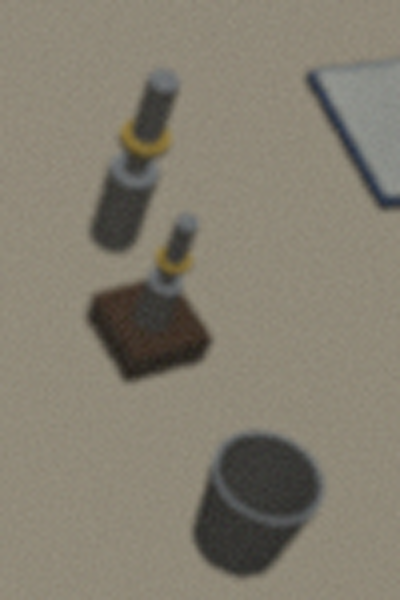

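View pics/si_car.png

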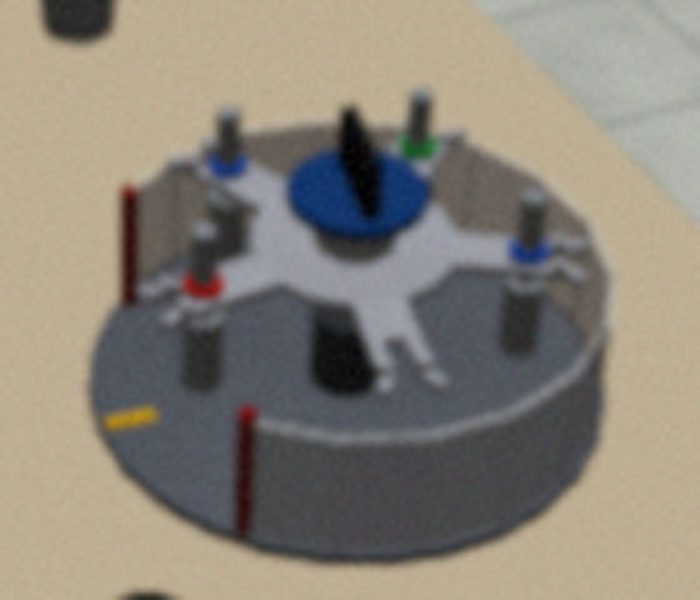

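Run:
```python
from h import *
from scipy.optimize import least_squares
for n in("scene","side"):
    c=load(n+"0.npz"); P=allworld(c); rgb=c["pixels"].astype(int); r,g,b=rgb[...,0],rgb[...,1],rgb[...,2]
    hsv=cv2.cvtColor(c["pixels"],cv2.COLOR_RGB2HSV).astype(int); h,s,v=hsv[...,0],hsv[...,1],hsv[...,2]
    near=(np.hypot(P[...,0]-.63,P[...,1]+.09)<.25)&(c["z_map"]>0)
    m=near&(h>100)&(h<125)&(s>110)&(v>50)&(P[...,2]>.1)
    # disc: largest component
    nl,lab,st,cen=cv2.connectedComponentsWithStats(m.astype(np.uint8)); k=1+np.argmax(st[1:,4]); m=lab==k
    Q=P[m]; print(n,"disc n",len(Q),"zmed",np.median(Q[:,2]),Q[:,2].std(),"bbox ctr",(Q.min(0)+Q.max(0))/2,Q.max(0)-Q.min(0))
    # outline on plane
    cs,_=cv2.findContours(m.astype(np.uint8),cv2.RETR_EXTERNAL,cv2.CHAIN_APPROX_NONE)
    hull=cv2.convexHull(max(cs,key=len)).reshape(-1,2)
    H=onplane(c,hull,np.median(Q[:,2]))[:,:2]
    f=least_squares(lambda p:np.hypot(H[:,0]-p[0],H[:,1]-p[1])-p[2],[.63,-.09,.045],loss='soft_l1',f_scale=.002); print(" circ",f.x)
    # yellow stripe
    m=near&(h>15)&(h<30)&(s>120)&(v>80)&(P[...,2]<.04)
    print(" yellow",m.sum(), np.median(P[m],0) if m.any() else None, np.argwhere(m).mean(0)[::-1] if m.any() else None)
    # plane yellow
    if m.any(): print(onplane(c,[np.argwhere(m).mean(0)[::-1]],.01))
    m=near&((h<8)|(h>172))&(s>120)&(v>40)
    nl,lab,st,cen=cv2.connectedComponentsWithStats(m.astype(np.uint8))
    for i in range(1,nl):
        if st[i,4]>8:
            Q=P[lab==i]; print(" red",cen[i],st[i],np.round(np.median(Q,0),3),Q[:,2].min().round(3),Q[:,2].max().round(3))
    m=near&(v<35+0*v)&(P[...,2]>.17)
    Q=P[m]; 
    if len(Q)>5: print(" handle",len(Q),np.median(Q,0),Q[:,2].max()); xy=Q[:,:2]-Q[:,:2].mean(0); w,V=np.linalg.eigh(xy.T@xy); print(V[:,1],np.degrees(np.arctan2(V[1,1],V[0,1])),Q[:,:2].mean(0))
    # cartridge
    near=(np.hypot(P[...,0]-.50,P[...,1]-.35)<.05)&(c["z_map"]>0)
    m=near&(P[...,2]>.1); print(" stem",m.sum(),np.median(P[m],0),P[m][:,2].max())
    Q=P[m]; print(np.round(Q[np.argsort(-Q[:,2])][:12],3).tolist())
```

```text
scene disc n 312 zmed 0.16221663836523814 0.0018189258334364831 bbox ctr [ 0.64609272 -0.07638889  0.16268602] [0.06838989 0.08104086 0.01055697]
 circ [ 0.63837886 -0.07628366  0.04047602]
 yellow 11 [ 0.47913131 -0.06274677  0.01145406] [268.36363636 228.09090909]
[[ 0.47886641 -0.06283748  0.01      ]]
 red [257.35714286 215.71428571] [254 214   7   4  14] [ 0.531 -0.083  0.128] 0.127 0.134
 handle 19 [ 0.64603397 -0.0622479   0.18477395] 0.20063105279626342
[0.23101702 0.97294971] 76.64304446286457 [ 0.64382546 -0.07009819]
 stem 78 [0.48047236 0.35336812 0.12336353] 0.1427959202048129
[[0.477, 0.354, 0.143], [0.478, 0.349, 0.143], [0.48, 0.357, 0.143], [0.477, 0.346, 0.142], [0.479, 0.354, 0.141], [0.482, 0.36, 0.141], [0.482, 0.357, 0.141], [0.475, 0.352, 0.141], [0.472, 0.35, 0.141], [0.47, 0.358, 0.14], [0.47, 0.355, 0.14], [0.477, 0.36, 0.139]]
side disc n 305 zmed 0.16191581990296072 0.005701085285790652 bbox ctr [ 0.63279731 -0.08036337  0.17752743] [0.08489317 0.09332465 0.05126633]
 circ [ 0.63228187 -0.08158634  0.04455209]
 yellow 30 [ 0.48486667 -0.06301066  0.00991293] [265.3        243.23333333]
[[ 0.48441752 -0.06268514  0.01      ]]
 red [265.46341463 208.09756098] [265 198   2  22  41] [0.531 0.047 0.06 ] 0.014 0.104
 red [279.9047619  216.80952381] [277 215   7   4  21] [ 0.52  -0.091  0.128] 0.121 0.134
 red [288.5625 252.375 ] [288 241   3  25  48] [ 0.508 -0.187  0.069] 0.013 0.11
 handle 83 [ 0.62846    -0.09100908  0.19210394] 0.2074347192184189
[0.18848546 0.98207598] 79.13558971613915 [ 0.62874038 -0.08831797]
 stem 47 [0.47336212 0.34842022 0.12086486] 0.14016604517616568
[[0.469, 0.348, 0.14], [0.482, 0.353, 0.139], [0.476, 0.348, 0.139], [0.475, 0.357, 0.138], [0.472, 0.359, 0.138], [0.475, 0.343, 0.137], [0.473, 0.352, 0.137], [0.48, 0.36, 0.136], [0.481, 0.352, 0.135], [0.469, 0.35, 0.135], [0.474, 0.341, 0.135], [0.479, 0.346, 0.135]]
```

```bash
cat >> h.py <<'E'
from scipy.spatial.transform import Rotation as Ro
def T(s):
    q=s["tcp_rot"]; return Ro.from_quat([q[1],q[2],q[3],q[0]]).as_matrix()
def go(s,tgt,yaw=None):
    """shift (fractions) to world tgt; yaw=desired tool y angle deg (mod 180)"""
    R=T(s); d=R.T@(np.asarray(tgt)-s["tcp_pos"])
    y=np.degrees(np.arctan2(R[1,1],R[0,1]))
    print("t",round(s["t"],2),"tcp",np.round(s["tcp_pos"],4),"tilt",np.round(R[:,2],3),"yaw",round(y,2),"q7",round(s["joint_pos"][6],2),"F",np.round(s["ft_force"],1),"M",np.round(s["moment"],2),"w",round(s["grip_width"],4))
    print("frac",np.round(d/.12,3),"mm",np.round(d*1000,1))
    if yaw is not None:
        tw=(y-yaw+90)%180-90; print("twist deg",round(tw,2),"frac",round(tw/90,4))
def snap(robot,name,tag):
    c=robot.camera(name); c={k:np.asarray(v) for k,v in c.items()}
    np.savez(f"{name}{tag}.npz",**c); cv2.imwrite(f"pics/{name}{tag}.png",c["pixels"][:,:,::-1]); return c
E
python3 - <<'E'
from h import *
from plant import robot
s=robot.observe(); R=T(s)
c=load("wrist0.npz"); o=-c["R"].T@c["t"]; print("cam in tool",R.T@(o-s["tcp_pos"]),"fwd in tool",R.T@c["R"][2])
go(s,[.633,-.08,.33],-12)
c=load("scene0.npz"); P=allworld(c); 
for uv in [(399,220),(410,181),(402,200),(405,196)]: print(uv,P[uv[1],uv[0]].round(3), onplane(c,[uv],0).round(3))
m=(np.hypot(P[...,0]-.41,P[...,1]-.33)<.06); print(P[m][:,2].max())
c=load("side0.npz"); P=allworld(c); 
for uv in [(195,152),(197,185)]: print(uv,P[uv[1],uv[0]].round(3), onplane(c,[uv],0).round(3))
E
```

```text
cam in tool [ 7.44522543e-02  7.77415176e-05 -1.42753884e-01] fwd in tool [-0.28994125 -0.00188417  0.95704259]
t 0.15 tcp [0.2586 0.5686 0.2306] tilt [-0.001 -0.001 -1.   ] yaw 65.55 q7 -0.15 F [-1.  -0.2  0.1] M [-0.03 -0.06 -0.04] w 0.0852
frac [-5.077 -3.63  -0.823] mm [-609.2 -435.6  -98.8]
twist deg 77.55 frac 0.8616
(399, 220) [0.393 0.335 0.015] [[0.38  0.338 0.   ]]
(410, 181) [0.382 0.332 0.178] [[0.201 0.38  0.   ]]
(402, 200) [0.377 0.328 0.09 ] [[0.293 0.351 0.   ]]
(405, 196) [0.384 0.331 0.116] [[0.273 0.361 0.   ]]
0.17988099320645598
(195, 152) [0.374 0.318 0.171] [[0.441 0.601 0.   ]]
(197, 185) [0.368 0.315 0.032] [[0.379 0.36  0.   ]]
```

>>> {"op": "servo_tool", "data": {
  "plan": [
    [[1,-0.5,-0.36,-0.41,0],[1,-1,-0.72,-0.8,0],[1,-1,-0.72,-0.8,0]]
  ]
}}

```text
t: 0.52
tcp_pos: [0.3333, 0.4384, 0.3278]
tcp_rot: [0.0, 0.212, 0.977, -0.001]
ft_force: [0.9, 1.0, 1.2]
grip_width: 0.0319
```

>>> {"op": "servo_tool", "data": {
  "plan": [
    [[1,-0.5,-0.36,0,0],[1,-1,-0.72,0,0],[1,-1,-0.72,0,0]]
  ]
}}

```text
t: 0.9
tcp_pos: [0.4086, 0.306, 0.328]
tcp_rot: [0.001, 0.215, 0.977, -0.001]
ft_force: [-0.2, 0.8, -0.2]
grip_width: -0.0004
```

Run:
```python
from h import *
from plant import robot
snap(robot,"wrist","1")
go(robot.observe(),[.633,-.08,.33],-12)
```

```text
t 0.95 tcp [0.4098 0.3041 0.328 ] tilt [ 0.001 -0.004 -1.   ] yaw 65.06 q7 0.4 F [ 0.3 -2.3  0.3] M [-0.21 -0.04 -0.04] w 0.0006
frac [-3.036 -2.118 -0.   ] mm [-364.3 -254.2   -0. ]
twist deg 77.06 frac 0.8562
```

View pics/wrist1.png

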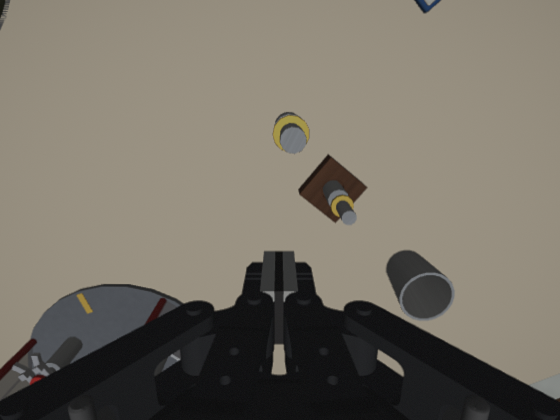

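The wrist view shows the cartridge stem top at (348,217) in its block around (333,188). The decoy top is at (292,140), the cup at (427,293), and the bay stripe at (84,303).

Run:
```python
from h import *
c=load("wrist1.npz"); P=allworld(c)
print("top",onplane(c,[(348,217)],.139),P[217,348])
m=(np.hypot(P[...,0]-.475,P[...,1]-.35)<.03)&(abs(P[...,2]-.139)<.004); print(m.sum(),P[m].mean(0), np.argwhere(m).mean(0)[::-1],np.ptp(P[m],axis=0))
uv=np.argwhere(m).mean(0)[::-1]; print(onplane(c,[uv],np.median(P[m][:,2])))
# block top plane center
m=(np.hypot(P[...,0]-.475,P[...,1]-.35)<.06)&(abs(P[...,2]-.03)<.004); Q=P[m]
hull=cv2.minAreaRect((Q[:,:2]*1000).astype(np.float32)); print("block",hull, Q[:,2].mean())
print("stripe",onplane(c,[(84,303)],.01))
m=(np.hypot(P[...,0]-.375,P[...,1]-.325)<.03)&(P[...,2]>.172); print("decoy",P[m].mean(0))
m=(np.hypot(P[...,0]-.616,P[...,1]-.421)<.06)&(P[...,2]>.078); print("cup",P[m].mean(0))
```

```text
top [[0.4734507  0.35296282 0.139     ]] [0.47317783 0.35293153 0.13968318]
195 [0.47403943 0.35325755 0.13902744] [348.48717949 217.37948718] [0.01549622 0.0153967  0.00593618]
[[0.47396502 0.35325584 0.13918744]]
block ((474.84967041015625, 353.1018371582031), (64.51362609863281, 64.40880584716797), 26.17995834350586) 0.030210891857089618
stripe [[ 0.48551735 -0.06516607  0.01      ]]
decoy [0.3938407  0.31356423 0.39369546]
cup [0.63783406 0.40880767 0.08313561]
```

>>> {"op": "servo_tool", "data": {
  "plan": [
    [[1,-0.5,-0.36,0,0],[1,-1,-0.72,0,0],[1,-1,-0.72,0,0]]
  ]
}}

```text
t: 1.32
tcp_pos: [0.4835, 0.1718, 0.3285]
tcp_rot: [0.001, 0.218, 0.976, -0.003]
ft_force: [-0.1, -0.4, 0.3]
grip_width: -0.0001
```

>>> {"op": "servo_tool", "data": {
  "plan": [
    [[1,-0.5,-0.36,0,0],[1,-0.9,-0.7,0,0],[1,-0.9,-0.7,0,0.1],[1,-0.9,-0.7,0,0.2],[1,-0.9,-0.7,0,0.3],[1,-0.9,-0.7,0,0.4],[1,-0.9,-0.7,0,0.5],[1,-0.9,-0.7,0,0.6],[1,-0.9,-0.7,0,0.7],[1,-0.9,-0.7,0,0.8],[1,-0.9,-0.7,0,0.856],[1,-0.9,-0.7,0,0.856]]
  ]
}}

```text
t: 2.82
tcp_pos: [0.5454, 0.0505, 0.329]
tcp_rot: [0.002, 0.778, 0.628, -0.001]
ft_force: [-0.6, -0.4, -0.4]
grip_width: 0.0001
```

Run:
```python
from h import *
from plant import robot
snap(robot,"wrist","2")
go(robot.observe(),[.633,-.08,.24],-12)
```

```text
t 2.88 tcp [0.5454 0.0504 0.329 ] tilt [ 0.001 -0.006 -1.   ] yaw -12.05 q7 -0.27 F [-1.  -1.   0.5] M [ 0.01  0.05 -0.  ] w -0.0002
frac [-0.906  0.939  0.749] mm [-108.7  112.7   89.9]
twist deg -0.05 frac -0.0006
```

View pics/wrist2.png

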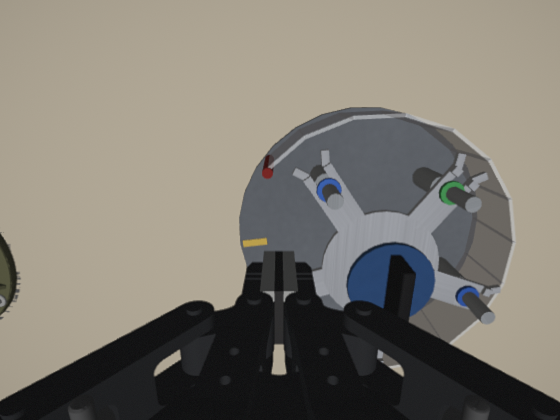

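The wrist view now shows the blue disc centred near (392,283) and the handle at (400,280). The stem tops are at (335,200), (473,203) and (487,316), the red post at (267,172) and the stripe at (255,242).

Run:
```python
from h import *
from scipy.optimize import least_squares
c=load("wrist2.npz"); P=allworld(c); px=c["pixels"]
hsv=cv2.cvtColor(px,cv2.COLOR_RGB2HSV).astype(int); h,s,v=hsv[...,0],hsv[...,1],hsv[...,2]
uu=np.arange(560)[None,:]+0*h; vv=np.arange(420)[:,None]+0*h
m=(h>100)&(h<125)&(s>110)&(uu>340)&(vv>235)&(uu<440)
Q=P[m]; zd=np.median(Q[:,2]); print("disc z",zd,Q[:,2].std(),m.sum())
cs,_=cv2.findContours(m.astype(np.uint8),cv2.RETR_EXTERNAL,cv2.CHAIN_APPROX_NONE)
hull=cv2.convexHull(max(cs,key=len)).reshape(-1,2); hull=hull[hull[:,1]<300]
H=onplane(c,hull,zd)[:,:2]
f=least_squares(lambda p:np.hypot(H[:,0]-p[0],H[:,1]-p[1])-p[2],[.63,-.09,.045],loss='soft_l1',f_scale=.002); print("circ",f.x,f.fun.std())
# stem tops
ax=f.x[:2]
for u,w in [(335,200),(473,203),(487,316)]:
    m=(abs(uu-u)<14)&(abs(vv-w)<14)&(abs(P[...,2]-P[w,u,2])<.004); p=P[m].mean(0); d=p[:2]-ax; print("stem",p.round(4),m.sum(),"r",np.hypot(*d).round(4),"ang",np.degrees(np.arctan2(d[1],d[0])).round(2))
# base rim
m=(abs(P[...,2]-.01)<.004)&(np.hypot(P[...,0]-ax[0],P[...,1]-ax[1])<.2)&(np.hypot(P[...,0]-ax[0],P[...,1]-ax[1])>.16)
Q=P[m]; print("rim n",len(Q))
H=cv2.convexHull((Q[:,:2]).astype(np.float32)).reshape(-1,2)
H=H[(H[:,0]<ax[0]-.05)]
g=least_squares(lambda p:np.hypot(H[:,0]-p[0],H[:,1]-p[1])-.172,ax,loss='soft_l1',f_scale=.002); print("rim c",g.x,g.fun.std())
m=(h>15)&(h<32)&(s>120)&(uu<300)&(vv<260); uv=np.argwhere(m).mean(0)[::-1]; p=onplane(c,[uv],.0105)[0]; d=p[:2]-ax; print("stripe",m.sum(),p,np.degrees(np.arctan2(d[1],d[0])),np.hypot(*d))
m=(h<8)&(s>150)&(uu<300)&(uu>240)&(vv<200); q=P[m]; t=q[q[:,2]>.1]; p=np.median(t,0); d=p[:2]-ax; print("post",p,np.degrees(np.arctan2(d[1],d[0])),np.hypot(*d))
# handle top
m=(v<60)&(uu>370)&(uu<425)&(vv>245)&(vv<330)&(abs(P[...,2]-zd-.04)<.004); q=P[m]; print("handle top",len(q),np.median(q[:,2]))
r=cv2.minAreaRect((q[:,:2]*1000).astype(np.float32)); print(r); print(cv2.boxPoints(r))
```

```text
disc z 0.1627025388689377 0.029527960237706097 3404
circ [ 0.63399939 -0.07543067  0.04444532] 0.0005611015569299208
stem [0.5924 0.0246 0.1686] 227 r 0.1083 ang 112.61
stem [ 0.7172 -0.0052  0.1683] 261 r 0.1088 ang 40.17
stem [ 0.7277 -0.1333  0.1685] 181 r 0.1101 ang -31.71
rim n 1685
rim c [ 0.63540141 -0.07805307] 0.00028233925494630256
stripe 148 [ 0.48514137 -0.06369272  0.0105    ] 175.49136706448155 0.1493200906914706
post [0.53262396 0.05143818 0.10554835] 128.62684370774184 0.16239668551687925
handle top 675 0.20254366327357404
((636.5280151367188, -66.84019470214844), (50.886844635009766, 12.418865203857422), 76.6086654663086)
[[624.5947   -90.153725]
 [636.6759   -93.029945]
 [648.4613   -43.526665]
 [636.3801   -40.650444]]
```

>>> {"op": "servo_tool", "data": {
  "plan": [
    [[0,-0.4,0.43,0,0.015],[0,-0.75,0.8,0,0.015],[0,-0.884,0.947,0.3,0.015],[0,-0.884,0.947,0.742,0.015],[0,-0.884,0.947,0.742,0.015],[0,-0.884,0.947,0.742,0.015]]
  ],
  "grip_force": 40
}}

```text
t: 3.62
tcp_pos: [0.6353, -0.0772, 0.2427]
tcp_rot: [0.003, 0.784, 0.62, -0.001]
ft_force: [0.6, -0.1, 0.6]
grip_width: 0.0853
```

Run:
```python
from h import *
from plant import robot
c=snap(robot,"wrist","3")
go(robot.observe(),[.6345,-.077,.172],-13.4)
crop(c,"pics/w3c.png",0,0,560,420,1.4)
```

```text
t 3.67 tcp [ 0.6357 -0.0773  0.2435] tilt [ 0.005 -0.006 -1.   ] yaw -13.32 q7 -0.02 F [ 0.   0.4 -0.2] M [-0.01 -0.08 -0.04] w 0.0853
frac [ 0.003 -0.013  0.595] mm [ 0.3 -1.6 71.5]
twist deg 0.08 frac 0.0009
```

View pics/wrist3.png

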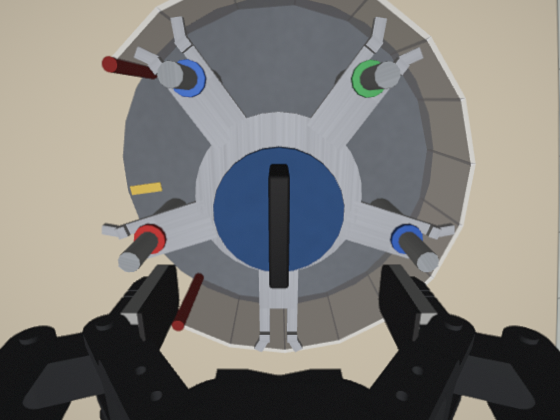

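The handle is centred between the fingers at column 279, with the disc centre at (279,209). I'll descend and grip.

>>> {"op": "servo_tool", "data": {
  "plan": [
    [[0,0,-0.01,0.3,0],[0,0,-0.01,0.55,0],[0,0,-0.01,0.595,0],[1,0,-0.01,0.595,0],[1,0,-0.01,0.595,0],[1,0,-0.01,0.595,0],[1,0,-0.01,0.595,0],[1,0,-0.01,0.595,0]]
  ],
  "grip_force": 40
}}

```text
t: 4.68
tcp_pos: [0.6354, -0.0775, 0.1727]
tcp_rot: [0.004, 0.784, 0.62, 0.001]
ft_force: [-0.6, -0.8, 3.1]
grip_width: 0.0113
```

Run:
```python
from h import *
from plant import robot
go(robot.observe(),[.6345,-.077,.172],-95.6)
```

```text
t 4.67 tcp [ 0.6354 -0.0775  0.1727] tilt [ 0.006 -0.006 -1.   ] yaw -13.32 q7 -0.01 F [-0.6 -0.8  3.1] M [ 0.03  0.01 -0.02] w 0.0113
frac [ 0.003 -0.009  0.006] mm [ 0.3 -1.   0.7]
twist deg 82.28 frac 0.9142
```

>>> {"op": "servo_tool", "data": {
  "plan": [
    [[1,0,0,0,0.08],[1,0,0,0,0.16],[1,0,0,0,0.24],[1,0,0,0,0.32],[1,0,0,0,0.4],[1,0,0,0,0.48],[1,0,0,0,0.56],[1,0,0,0,0.64],[1,0,0,0,0.72],[1,0,0,0,0.78],[1,0,0,0,0.78]]
  ]
}}

```text
t: 6.05
tcp_pos: [0.6353, -0.0773, 0.1727]
tcp_rot: [0.003, 0.998, 0.057, 0.003]
ft_force: [0.6, -0.1, 2.5]
grip_width: 0.0115
```

Run:
```python
from h import *
from plant import robot
go(robot.observe(),[.6345,-.077,.172],-95.6)
```

```text
t 6.05 tcp [ 0.6353 -0.0773  0.1727] tilt [ 0.006 -0.006 -1.   ] yaw -83.5 q7 -1.02 F [ 0.6 -0.1  2.5] M [ 0.25  0.41 -0.13] w 0.0115
frac [-0.006 -0.003  0.006] mm [-0.8 -0.4  0.7]
twist deg 12.1 frac 0.1345
```

>>> {"op": "servo_tool", "data": {
  "plan": [
    [[1,0,0,0,0.03],[1,0,0,0,0.06],[1,0,0,0,0.09],[1,0,0,0,0.115],[1,0,0,0,0.115]]
  ]
}}

```text
t: 6.68
tcp_pos: [0.6353, -0.0772, 0.1728]
tcp_rot: [0.003, 0.999, -0.033, 0.003]
ft_force: [-0.0, 0.0, 2.3]
grip_width: 0.0112
```

Run:
```python
from h import *
from plant import robot
go(robot.observe(),[.6345,-.077,.172],-95.6)
```

```text
t 6.67 tcp [ 0.6353 -0.0772  0.1728] tilt [ 0.006 -0.006 -1.   ] yaw -93.8 q7 -1.17 F [-0.   0.   2.3] M [ 0.22  0.38 -0.06] w 0.0112
frac [-0.007 -0.001  0.006] mm [-0.8 -0.2  0.8]
twist deg 1.8 frac 0.02
```

>>> {"op": "servo_tool", "data": {
  "plan": [
    [[1,0,0,0,0.01],[1,0,0,0,0.02],[1,0,0,0,0.03],[1,0,0,0,0.03]]
  ]
}}

```text
t: 7.18
tcp_pos: [0.6353, -0.0772, 0.1728]
tcp_rot: [0.003, 0.998, -0.056, 0.003]
ft_force: [0.7, -1.4, 2.9]
grip_width: 0.0113
```

Run:
```python
from h import *
from plant import robot
go(robot.observe(),[.6345,-.077,.172],-95.6)
snap(robot,"side","4"); c=load("side4.npz");crop(c,"pics/s4.png",240,160,380,280,5)
```

```text
t 7.17 tcp [ 0.6353 -0.0772  0.1728] tilt [ 0.006 -0.006 -1.   ] yaw -96.46 q7 -1.21 F [ 0.7 -1.4  2.9] M [0.02 0.26 0.77] w 0.0113
frac [-0.007 -0.001  0.006] mm [-0.9 -0.2  0.8]
twist deg -0.86 frac -0.0096
```

View pics/s4.png

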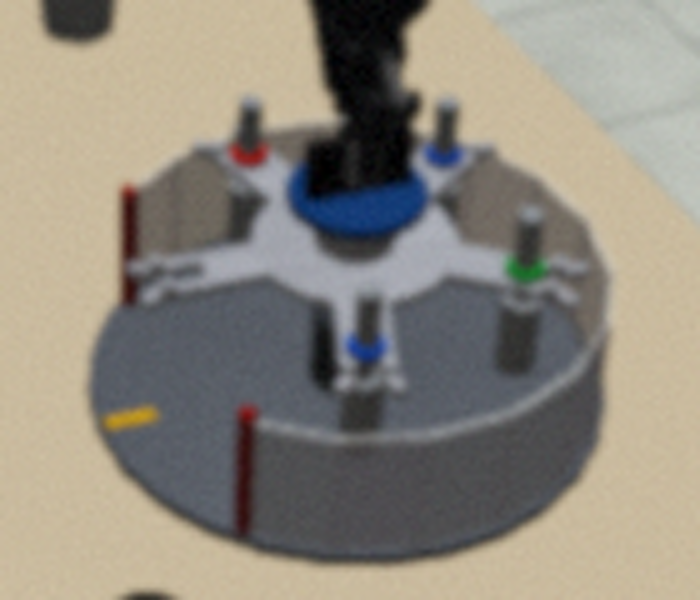

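>>> {"op": "servo_tool", "data": {
  "plan": [
    [[1,0,0,0,0.01],[1,0,0,0,0.01],[1,0,0,0,0.01]]
  ]
}}

```text
t: 7.6
tcp_pos: [0.6353, -0.0772, 0.1728]
tcp_rot: [0.003, 0.998, -0.064, 0.003]
ft_force: [0.4, -0.5, 1.6]
grip_width: 0.0117
```

Run:
```python
from h import *
from plant import robot
go(robot.observe(),[.6345,-.077,.172],-95.6)
```

```text
t 7.6 tcp [ 0.6353 -0.0772  0.1728] tilt [ 0.006 -0.006 -1.   ] yaw -97.33 q7 -1.22 F [ 0.4 -0.5  1.6] M [-0.06  0.29  1.09] w 0.0117
frac [-0.007 -0.001  0.007] mm [-0.8 -0.1  0.8]
twist deg -1.73 frac -0.0192
```

>>> {"op": "servo_tool", "data": {
  "plan": [
    [[1,0,0,0,-0.015],[0.5,0,0,0,-0.015],[0.5,0,0,0,-0.015],[0.5,0,0,0,-0.015],[0.5,0,0,-0.3,-0.015],[0.5,0,0,-0.7,-0.015],[0.5,0,0,-1,-0.015],[0.5,0,0,-1,-0.015]]
  ]
}}

```text
t: 8.6
tcp_pos: [0.6358, -0.0774, 0.2961]
tcp_rot: [0.003, 0.999, -0.052, 0.006]
ft_force: [-0.2, -0.5, -0.4]
grip_width: 0.0427
```

Run:
```python
from h import *
from plant import robot
go(robot.observe(),[.474,.353,.33],-95.6)
c=snap(robot,"wrist","5")
```

```text
t 8.6 tcp [ 0.6358 -0.0774  0.2961] tilt [ 0.011 -0.007 -1.   ] yaw -96.01 q7 -1.27 F [-0.2 -0.5 -0.4] M [ 0.01  0.03 -0.01] w 0.0427
frac [-1.712 -3.424 -0.323] mm [-205.5 -410.9  -38.7]
twist deg -0.41 frac -0.0045
```

View pics/wrist5.png

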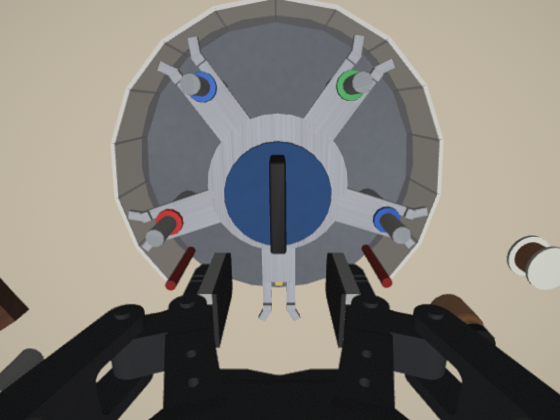

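The empty fork (tips at about (265,316) and (293,316)) now stands over the yellow stripe at (279,284), between the red posts. I'll measure it.

Run:
```python
from h import *
from scipy.optimize import least_squares
c=load("wrist5.npz"); P=allworld(c); px=c["pixels"]
hsv=cv2.cvtColor(px,cv2.COLOR_RGB2HSV).astype(int); h,s,v=hsv[...,0],hsv[...,1],hsv[...,2]
uu=np.arange(560)[None,:]+0*h; vv=np.arange(420)[:,None]+0*h
S=[]
for u,w in [(191,85),(363,83),(402,236),(154,238)]:
    z0=.1685; m=(abs(uu-u)<14)&(abs(vv-w)<14)&(abs(P[...,2]-z0)<.003); p=P[m].mean(0); S.append(p); print(p.round(4),m.sum())
S=np.array(S)
ang=np.radians([36,-36,-108,108])  # guesses rel to opposite-of-fork
def model(p): # cx,cy,phi(fork dir)
    out=[]
    for k in range(1,5): out.append([p[0]+.11*np.cos(p[2]+k*2*np.pi/5),p[1]+.11*np.sin(p[2]+k*2*np.pi/5)])
    return np.array(out)
def res(p):
    M=model(p); D=np.linalg.norm(M[:,None]-S[None,:,:2],axis=2); j=D.argmin(0); return (M[j]-S[:,:2]).ravel()
f=least_squares(res,[.635,-.077,np.radians(174.5)]); print("axis",f.x[:2],"fork ang",np.degrees(f.x[2]),"res mm",(f.fun*1000).round(1))
m=(h>100)&(h<125)&(s>110)&(uu>215)&(uu<340)&(vv>130)&(vv<260)
cs,_=cv2.findContours(m.astype(np.uint8),cv2.RETR_EXTERNAL,cv2.CHAIN_APPROX_NONE)
hull=cv2.convexHull(max(cs,key=len)).reshape(-1,2); zd=np.median(P[m][:,2])
H=onplane(c,hull,zd)[:,:2]
g=least_squares(lambda p:np.hypot(H[:,0]-p[0],H[:,1]-p[1])-p[2],[.63,-.09,.045],loss='soft_l1',f_scale=.001); print("disc z",zd,"circ",g.x)
m=(v<60)&(uu>260)&(uu<296)&(vv>150)&(vv<257)&(abs(P[...,2]-zd-.04)<.004); q=P[m]
r=cv2.minAreaRect((q[:,:2]*1000).astype(np.float32)); print("handle",np.median(q[:,2]),r)
R=P[300:318,262:297]; mm=(R[...,2]>.1); print("fork z",np.median(R[mm][:,2]),mm.sum())
m=(vv>285)&(vv<325)&(uu>255)&(uu<305)&(P[...,2]>.115)&(P[...,2]<.14); q=P[m]; print("fork end",q.mean(0)); 
m=(h>15)&(h<32)&(s>120)&(uu>265)&(uu<295)&(vv>275)&(vv<295); print("stripe",P[m].mean(0))
m=(vv>248)&(vv<318)&(uu>255)&(uu<305)&(abs(P[...,2]-.1225)<.004); q=P[m]; d=np.radians(np.degrees(f.x[2])); e=np.array([np.cos(d),np.sin(d)]); rr=(q[:,:2]-f.x[:2])@e; print("fork flat z vs r",[(a,np.median(q[(rr>a)&(rr<a+.01)][:,2]).round(4)) for a in (.08,.09,.1,.11,.12,.13)])
lat=(q[:,:2]-f.x[:2])@np.array([-e[1],e[0]]); print("lat centre",[(a,(lat[(rr>a)&(rr<a+.01)].min().round(4),lat[(rr>a)&(rr<a+.01)].max().round(4))) for a in (.09,.1,.11,.12,.13)])
crop(c,"pics/w5c.png",215,240,345,335,6)
```

```text
[ 0.7296 -0.0218  0.1683] 354
[ 0.7175 -0.1496  0.1685] 350
[ 0.592  -0.1777  0.1684] 245
[0.612  0.0295 0.1681] 260
axis [ 0.63541276 -0.07725396] fork ang 174.53909255242564 res mm [ 0.5  0.4  0.3 -0.5 -0.4 -0.5 -0.4  0.6]
disc z 0.16267192591755378 circ [ 0.63532517 -0.07726188  0.04412748]
handle 0.2024631448995572 ((635.6875610351562, -76.96892547607422), (11.452536582946777, 68.2277603149414), 84.24799346923828)
fork z 0.12378777258979728 308
fork end [ 0.50978042 -0.06526483  0.12344739]
stripe [ 0.47006091 -0.06148867  0.01087256]
fork flat z vs r [(0.08, np.float64(0.1228)), (0.09, np.float64(0.1225)), (0.1, np.float64(0.1224)), (0.11, np.float64(0.1225)), (0.12, np.float64(0.1228)), (0.13, np.float64(0.1224))]
lat centre [(0.09, (np.float64(-0.0166), np.float64(0.0162))), (0.1, (np.float64(-0.0158), np.float64(0.0162))), (0.11, (np.float64(-0.0161), np.float64(0.0162))), (0.12, (np.float64(-0.0162), np.float64(0.0163))), (0.13, (np.float64(-0.0188), np.float64(0.0197)))]
```

View pics/w5c.png

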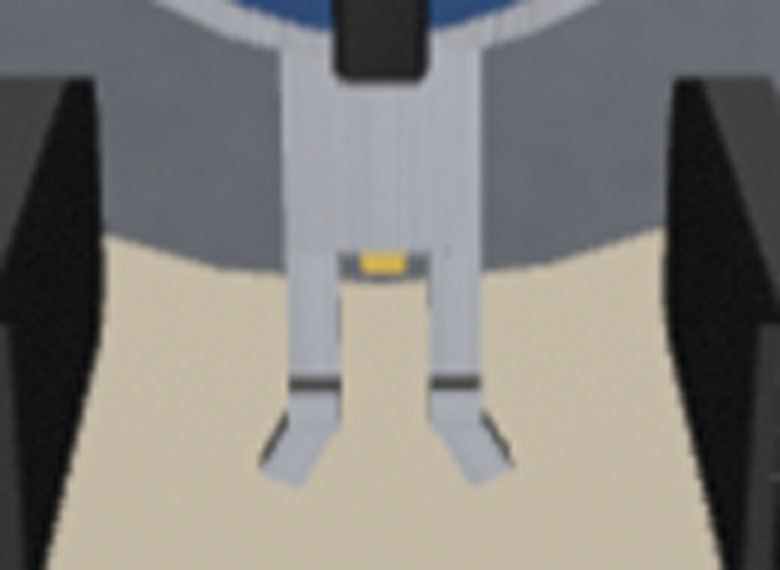

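>>> {"op": "servo_tool", "data": {
  "plan": [
    [[0.5,-0.25,-0.5,-0.15,-0.006],[0.5,-0.5,-1,-0.3,-0.006],[0.5,-0.5,-1,-0.3,-0.006]]
  ]
}}

```text
t: 9.02
tcp_pos: [0.5866, 0.0542, 0.3281]
tcp_rot: [0.002, 0.999, -0.044, 0.003]
ft_force: [-0.0, 0.2, -0.3]
grip_width: 0.0424
```

>>> {"op": "servo_tool", "data": {
  "plan": [
    [[0.5,-0.25,-0.5,0,0],[0.5,-0.5,-1,0,0],[0.5,-0.5,-1,0,0]]
  ]
}}

```text
t: 9.4
tcp_pos: [0.5355, 0.1836, 0.3256]
tcp_rot: [0.001, 0.999, -0.041, 0.002]
ft_force: [-0.1, -0.4, 0.3]
grip_width: 0.0428
```

>>> {"op": "servo_tool", "data": {
  "plan": [
    [[0.5,-0.25,-0.5,0,0],[0.5,-0.5,-1,0,0],[0.5,-0.5,-1,0,0]]
  ]
}}

```text
t: 9.78
tcp_pos: [0.4836, 0.3121, 0.3233]
tcp_rot: [0.002, 0.999, -0.038, 0.0]
ft_force: [-0.3, -0.8, -0.2]
grip_width: 0.0425
```

Run:
```python
from h import *
from plant import robot
go(robot.observe(),[.474,.3532,.18],-95.46)
```

```text
t 9.78 tcp [0.4836 0.3121 0.3233] tilt [ 0.001 -0.003 -1.   ] yaw -94.41 q7 -1.97 F [-0.3 -0.8 -0.2] M [-0.04 -0.03 -0.03] w 0.0425
frac [-0.107 -0.339  1.193] mm [-12.9 -40.7 143.1]
twist deg 1.05 frac 0.0117
```

>>> {"op": "servo_tool", "data": {
  "plan": [
    [[0.5,-0.107,-0.339,0.3,0.012],[0.5,-0.107,-0.339,0.7,0.012],[0.5,-0.107,-0.339,0.9,0.012],[0.5,-0.107,-0.339,0.9,0.012]]
  ]
}}

```text
t: 10.28
tcp_pos: [0.4738, 0.3511, 0.213]
tcp_rot: [0.004, 0.999, -0.049, -0.001]
ft_force: [-0.1, -0.4, -0.3]
grip_width: 0.0427
```

Run:
```python
from h import *
from plant import robot
c=snap(robot,"wrist","6")
P=allworld(c)
m=(np.hypot(P[...,0]-.474,P[...,1]-.353)<.012)&(abs(P[...,2]-.139)<.003); print("top",m.sum(),P[m].mean(0))
go(robot.observe(),[.474,.3532,.105],-95.46)
```

```text
top 432 [0.47494673 0.35369034 0.13916322]
t 10.32 tcp [0.4747 0.3516 0.2147] tilt [ 0.    -0.005 -1.   ] yaw -95.62 q7 -1.99 F [ 0.6 -0.3  1. ] M [ 0.06 -0.02 -0.03] w 0.0424
frac [-0.007 -0.017  0.914] mm [ -0.9  -2.  109.7]
twist deg -0.16 frac -0.0017
```

View pics/wrist6.png

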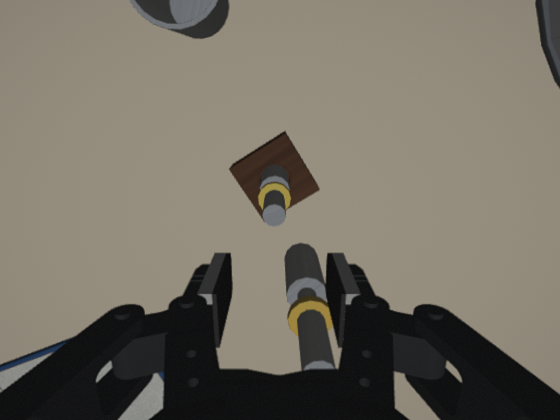

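Run:
```python
from h import *
c=load("wrist6.npz"); P=allworld(c)
for uv in [(318,369),(317,365),(300,250),(308,318)]: print(uv,P[uv[1],uv[0]].round(3))
```

```text
(318, 369) [0.483 0.341 0.287]
(317, 365) [0.383 0.335 0.176]
(300, 250) [0.393 0.335 0.021]
(308, 318) [0.386 0.336 0.13 ]
```

>>> {"op": "servo_tool", "data": {
  "plan": [
    [[0.5,0,-0.0175,0.3,0],[0.5,0,-0.0175,0.5,0],[0.5,0,-0.0175,0.7,0],[0.5,0,-0.0175,0.85,0],[0.5,0,-0.0175,0.91,0],[0.5,0,-0.0175,0.91,0]]
  ],
  "grip_force": 40
}}

```text
t: 11.08
tcp_pos: [0.4753, 0.3531, 0.1058]
tcp_rot: [0.002, 0.999, -0.049, 0.0]
ft_force: [0.3, 0.0, 0.1]
grip_width: 0.0428
```

Run:
```python
from h import *
from plant import robot
go(robot.observe(),[.4747,.3537,.105],-95.46)
c=snap(robot,"wrist","7")
```

```text
t 11.07 tcp [0.4753 0.3531 0.1058] tilt [ 0.    -0.005 -1.   ] yaw -95.63 q7 -1.91 F [0.3 0.  0.1] M [0.01 0.03 0.01] w 0.0428
frac [-0.005 -0.005  0.007] mm [-0.6 -0.6  0.8]
twist deg -0.17 frac -0.0019
```

View pics/wrist7.png

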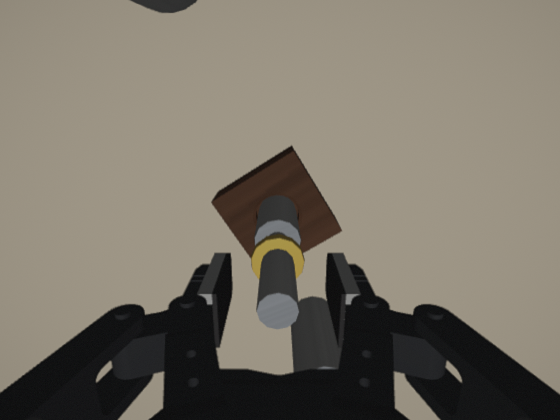

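The stem is centred between the pads at (277,309). I'll close and lift.

>>> {"op": "servo_tool", "data": {
  "plan": [
    [[1,0,-0.005,0,0],[1,0,-0.005,0,0],[1,0,-0.005,0,0],[1,0,-0.005,0,0],[1,0,-0.005,0,0],[1,0,-0.005,0,0]]
  ],
  "grip_force": 40
}}

```text
t: 11.88
tcp_pos: [0.4761, 0.3541, 0.1071]
tcp_rot: [0.002, 0.999, -0.049, 0.001]
ft_force: [-0.3, 0.4, 5.0]
grip_width: 0.0148
```

>>> {"op": "servo_tool", "data": {
  "plan": [
    [[1,0,0,-0.05,0],[1,0,0,-0.12,0],[1,0,0,-0.3,0],[1,0,0,-0.6,0],[1,0,0,-0.9,0],[1,0,0,-0.9,0],[1,0,0,-0.9,0]]
  ]
}}

```text
t: 12.75
tcp_pos: [0.4753, 0.3545, 0.2148]
tcp_rot: [0.002, 0.999, -0.049, 0.001]
ft_force: [-0.5, -0.1, -1.5]
grip_width: 0.0146
```

Run:
```python
from h import *
from plant import robot
go(robot.observe(),[.4512,-.0598,.215],-95.46)
c=snap(robot,"wrist","8")
```

```text
t 12.75 tcp [0.4753 0.3545 0.2148] tilt [ 0.002 -0.004 -1.   ] yaw -95.62 q7 -1.99 F [-0.5 -0.1 -1.5] M [-0.02  0.01 -0.04] w 0.0146
frac [0.138 3.455 0.01 ] mm [ 16.6 414.6   1.2]
twist deg -0.16 frac -0.0017
```

View pics/wrist8.png

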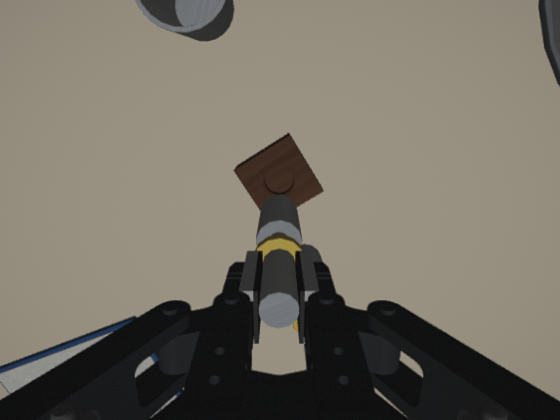

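Run:
```python
from h import *
from plant import robot
s=robot.observe(); R=T(s); c=load("wrist8.npz"); P=allworld(c)
p=P[309,279]; print(p, R.T@(p-s["tcp_pos"]))
uu=np.arange(560)[None,:]+np.zeros((420,1)); vv=np.arange(420)[:,None]+np.zeros((1,560))
m=(abs(uu-279)<24)&(abs(vv-309)<24)&(abs(P[...,2]-p[2])<.003); q=P[m].mean(0); print(m.sum(),q,R.T@(q-s["tcp_pos"]))
hsv=cv2.cvtColor(c["pixels"],cv2.COLOR_RGB2HSV).astype(int)
m=(hsv[...,0]>18)&(hsv[...,0]<32)&(hsv[...,1]>120)&(abs(uu-279)<30)&(abs(vv-245)<20); L=(P[m]-s["tcp_pos"])@R; print("collar tool-frame",m.sum(),L.mean(0),L.min(0),L.max(0))
# body side centre: silver rim at (279,232)
for v in (200,205,210,215,220,230): print(v,((P[v,279]-s["tcp_pos"])@R).round(4))
```

```text
[0.47441688 0.35460751 0.24639405] [-6.58269381e-04 -4.24790874e-05 -3.21601279e-02]
1425 [0.4753072  0.35469616 0.24660966] [ 0.00021936 -0.00021694 -0.03237536]
collar tool-frame 598 [ 0.00819929 -0.00013521  0.00680105] [-1.53719605e-05 -1.10191659e-02 -1.43417587e-01] [0.07348885 0.01070365 0.0128696 ]
200 [0.0114 0.0002 0.0731]
205 [0.0112 0.0002 0.0626]
210 [0.0113 0.0001 0.052 ]
215 [0.0114 0.0001 0.0424]
220 [0.0112 0.0001 0.0342]
230 [0.0056 0.0001 0.0336]
```

>>> {"op": "servo_tool", "data": {
  "plan": [
    [[1,0.02,0.3,0,-0.002],[1,0.03,0.65,0,-0.002],[1,0.04,1,0,-0.002],[1,0.04,1,0,-0.002]]
  ]
}}

```text
t: 13.3
tcp_pos: [0.4676, 0.2304, 0.2143]
tcp_rot: [0.003, 0.999, -0.05, -0.0]
ft_force: [1.0, 0.5, -1.2]
grip_width: 0.0151
```

>>> {"op": "servo_tool", "data": {
  "plan": [
    [[1,0.02,0.35,0,0],[1,0.03,0.7,0,0],[1,0.04,1,0,0],[1,0.04,1,0,0]]
  ]
}}

```text
t: 13.8
tcp_pos: [0.46, 0.1083, 0.2148]
tcp_rot: [0.003, 0.999, -0.052, -0.001]
ft_force: [1.1, 0.8, -1.6]
grip_width: 0.0147
```

>>> {"op": "servo_tool", "data": {
  "plan": [
    [[1,0.02,0.35,0,0],[1,0.03,0.7,0,0],[1,0.04,1,0,0],[1,0.04,1,0,0]]
  ]
}}

```text
t: 14.3
tcp_pos: [0.4522, -0.0129, 0.2154]
tcp_rot: [0.004, 0.999, -0.054, -0.001]
ft_force: [0.1, -0.2, -1.7]
grip_width: 0.0149
```

Run:
```python
from h import *
from plant import robot
go(robot.observe(),[.4512,-.0598,.215],-95.46)
```

```text
t 14.3 tcp [ 0.4522 -0.0129  0.2154] tilt [-0.002 -0.007 -1.   ] yaw -96.18 q7 -1.38 F [ 0.1 -0.2 -1.7] M [ 0.08 -0.06 -0.01] w 0.0149
frac [0.034 0.39  0.006] mm [ 4.  46.7  0.7]
twist deg -0.72 frac -0.008
```

>>> {"op": "servo_tool", "data": {
  "plan": [
    [[1,0.034,0.39,0,-0.008],[1,0.034,0.39,0.1,-0.008],[1,0.034,0.39,0.35,-0.008],[1,0.034,0.39,0.578,-0.008],[1,0.034,0.39,0.578,-0.008],[1,0.034,0.39,0.578,-0.008]]
  ]
}}

```text
t: 15.05
tcp_pos: [0.4517, -0.0596, 0.1467]
tcp_rot: [0.004, 0.999, -0.047, -0.001]
ft_force: [-0.4, 0.3, -1.0]
grip_width: 0.015
```

Run:
```python
from h import *
from plant import robot
c=snap(robot,"wrist","9"); d=snap(robot,"side","9")
go(robot.observe(),[.6354-.155*.99546,-.0773+.155*.0951,.1459],-95.46)
crop(d,"pics/s9.png",230,140,370,280,4)
```

```text
t 15.15 tcp [ 0.4519 -0.06    0.1472] tilt [-0.    -0.007 -1.   ] yaw -95.42 q7 -1.17 F [-0.1 -0.1 -0.9] M [-0.06 -0.02 -0.02] w 0.015
frac [ 0.244 -0.002  0.011] mm [29.3 -0.2  1.3]
twist deg 0.04 frac 0.0004
```

View pics/wrist9.png

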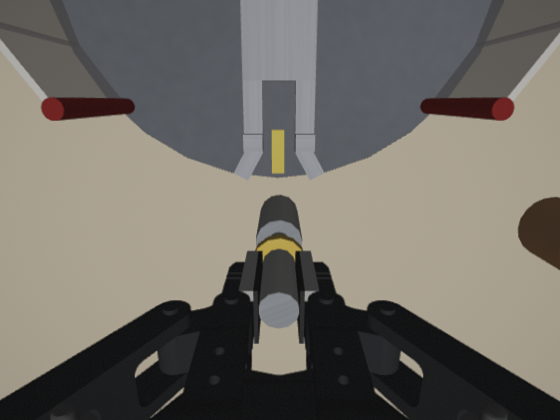

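View pics/s9.png

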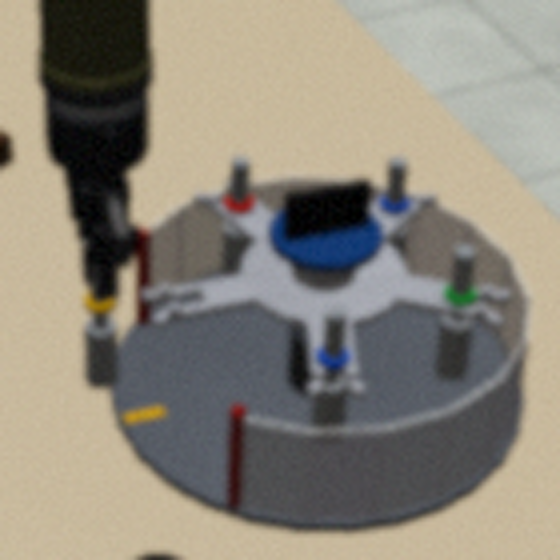

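Run:
```python
from h import *
from plant import robot
s=robot.observe(); R=T(s); c=load("wrist9.npz"); P=allworld(c); L=(P-s["tcp_pos"])@R
uu=np.arange(560)[None,:]+np.zeros((420,1)); vv=np.arange(420)[:,None]+np.zeros((1,560))
m=(uu>235)&(uu<325)&(vv>20)&(vv<180)&(abs(P[...,2]-.1225)<.004)
for a in (.05,.06,.07,.075,.08,.09):
    q=L[m&(abs(L[...,0]-a)<.003)]; 
    if len(q): y=q[:,1]; i=y[np.abs(y)<.012]; print("toolx",a,"outer",y.min().round(4),y.max().round(4),"inner",y[y<0].max().round(4),y[y>0].min().round(4),"z",np.median(q[:,2]).round(4))
# slot end
m2=m&(abs(L[...,1])<.004); print("slot end tool x",L[m2][:,0].min())
hsv=cv2.cvtColor(c["pixels"],cv2.COLOR_RGB2HSV).astype(int)
m=(hsv[...,0]>18)&(hsv[...,0]<32)&(hsv[...,1]>120)&(abs(uu-279)<30)&(abs(vv-245)<20)&(abs(L[...,2])<.03); print("collar",L[m].mean(0),L[m].min(0),np.percentile(L[m],[2,98],axis=0),L[m].max(0))
m=(abs(uu-279)<30)&(vv>195)&(vv<225)&(abs(L[...,0])<.03)&(L[...,2]>.03); q=L[m]; print("body",q.min(0),q.max(0))
m=(abs(uu-279)<24)&(abs(vv-309)<24)&(abs(L[...,2]+.032)<.003); print("top",L[m].mean(0), (L[m].min(0)+L[m].max(0))/2)
```

```text
toolx 0.05 outer -0.0183 0.0173 inner -0.0081 0.0073 z 0.0245
toolx 0.06 outer -0.0171 0.0162 inner -0.0082 0.0073 z 0.0246
toolx 0.07 outer -0.0171 0.0163 inner -0.0081 0.0073 z 0.0247
toolx 0.075 outer -0.017 0.0163 inner -0.0081 0.0073 z 0.0247
toolx 0.08 outer -0.0173 0.0165 inner -0.0002 0.0002 z 0.0248
toolx 0.09 outer -0.0171 0.0165 inner -0.0002 0.0002 z 0.0247
slot end tool x 0.08232249102966324
collar [ 0.00744908 -0.00048961  0.00839117] [ 5.90888405e-05 -1.13858696e-02 -3.89288268e-03] [[ 0.00227599 -0.00991808 -0.00151369]
 [ 0.01100988  0.00898236  0.01250072]] [0.01136406 0.01034595 0.01561429]
body [-0.02996467 -0.02561899  0.03292969] [0.01125242 0.02605222 0.14858243]
top [-0.00034594 -0.00056676 -0.03159414] [-0.00023063 -0.00040332 -0.03200195]
```

>>> {"op": "servo_tool", "data": {
  "plan": [
    [[1,0.04,0,0.01,0],[1,0.08,0,0.01,0],[1,0.12,0,0.01,0],[1,0.16,0,0.01,0],[1,0.2,0,0.01,0],[1,0.24,0,0.01,0],[1,0.28,0,0.01,0],[1,0.32,0,0.01,0],[1,0.32,0,0.01,0]]
  ]
}}

```text
t: 16.27
tcp_pos: [0.4905, -0.0637, 0.146]
tcp_rot: [0.004, 0.999, -0.047, 0.0]
ft_force: [0.1, -0.1, -1.4]
grip_width: 0.0148
```

Run:
```python
from h import *
from plant import robot
c=snap(robot,"wrist","10")
go(robot.observe(),[.6354-.1108*.99546,-.0773+.1108*.0951,.1459],-95.46)
```

```text
t 16.32 tcp [ 0.4902 -0.0636  0.146 ] tilt [-0.001 -0.007 -1.   ] yaw -95.42 q7 -1.16 F [-0.7  0.1 -1.7] M [0.01 0.02 0.01] w 0.0151
frac [ 0.292 -0.002  0.   ] mm [35.1 -0.2  0.1]
twist deg 0.04 frac 0.0004
```

View pics/wrist10.png

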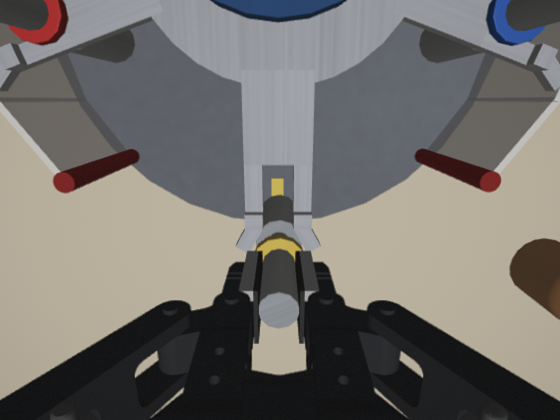

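>>> {"op": "servo_tool", "data": {
  "plan": [
    [[1,0.04,0,0,0],[1,0.08,0,0,0],[1,0.12,0,0,0],[1,0.16,0,0,0],[1,0.2,0,0,0],[1,0.23,0,0,0],[1,0.26,0,0,0],[1,0.285,0,0,0],[1,0.305,0,0,0],[1,0.305,0,0,0]]
  ]
}}

```text
t: 17.58
tcp_pos: [0.5267, -0.0671, 0.1459]
tcp_rot: [0.004, 0.999, -0.047, -0.0]
ft_force: [-0.2, -0.2, -1.0]
grip_width: 0.0151
```

Run:
```python
from h import *
from plant import robot
c=snap(robot,"wrist","11"); s=robot.observe()
go(s,[.6354-.1092*.99546,-.0773+.1092*.0951,.1366],-95.46)
crop(c,"pics/w11.png",200,180,360,300,5)
R=T(s); P=allworld(c); L=(P-s["tcp_pos"])@R
for v in (206,208,210,212,214,216,218,220,222,224,226,228,230): print(v,L[v,255].round(4),L[v,279].round(4))
```

```text
t 17.62 tcp [ 0.5266 -0.0671  0.1459] tilt [-0.001 -0.007 -1.   ] yaw -95.42 q7 -1.16 F [ 0.2 -0.4 -1.5] M [ 0.01 -0.03 -0.01] w 0.0148
frac [ 0.001 -0.002  0.078] mm [ 0.1 -0.3  9.3]
twist deg 0.04 frac 0.0004
206 [ 0.0227 -0.0119  0.0233] [0.0227 0.0002 0.0229]
208 [ 0.0216 -0.0119  0.0231] [0.0217 0.0002 0.023 ]
210 [ 0.0204 -0.012   0.0237] [0.021  0.0002 0.0219]
212 [ 0.0193 -0.012   0.0239] [0.0195 0.0002 0.0233]
214 [ 0.0183 -0.012   0.0237] [0.0178 0.0002 0.0251]
216 [ 0.0176 -0.012   0.0226] [0.0177 0.0002 0.0221]
218 [ 0.0165 -0.012   0.0226] [0.0161 0.0002 0.0236]
220 [ 0.0157 -0.0119  0.0217] [0.0144 0.0002 0.0254]
222 [ 0.0139 -0.0121  0.0238] [0.0141 0.0002 0.0232]
224 [ 0.013  -0.0121  0.0232] [0.0128 0.0002 0.0237]
226 [ 0.0117 -0.0122  0.0237] [0.0118 0.0002 0.0235]
228 [ 0.0112 -0.0121  0.0223] [0.0108 0.0002 0.0232]
230 [ 0.0097 -0.0122  0.0232] [0.0099 0.0002 0.0228]
```

View pics/w11.png

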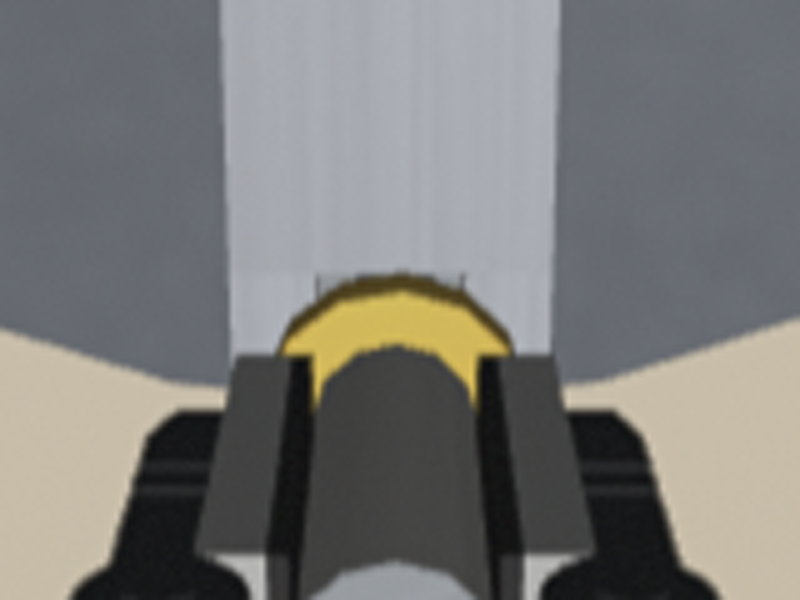

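>>> {"op": "servo_tool", "data": {
  "plan": [
    [[1,0,0,0.012,0],[1,0,0,0.024,0],[1,0,0,0.036,0],[1,0,0,0.048,0],[1,0,0,0.056,0],[1,0,0,0.06,0],[1,0,0,0.06,0]]
  ]
}}

```text
t: 18.5
tcp_pos: [0.5266, -0.0672, 0.1387]
tcp_rot: [0.004, 0.999, -0.047, -0.0]
ft_force: [-0.5, -0.7, -0.7]
grip_width: 0.0147
```

>>> {"op": "servo_tool", "data": {
  "plan": [
    [[1,0,0,0.005,0],[1,0,0,0.01,0],[1,0,0,0.01,0]]
  ]
}}

```text
t: 18.88
tcp_pos: [0.5265, -0.0672, 0.1375]
tcp_rot: [0.004, 0.999, -0.047, -0.0]
ft_force: [-0.6, -0.2, -1.3]
grip_width: 0.0149
```

>>> {"op": "servo_tool", "data": {
  "plan": [
    [[1,0,0,0.004,0],[1,0,0,0.004,0]]
  ]
}}

```text
t: 19.12
tcp_pos: [0.5265, -0.0672, 0.1369]
tcp_rot: [0.004, 0.999, -0.047, -0.0]
ft_force: [-0.1, 0.1, -1.2]
grip_width: 0.0146
```

>>> {"op": "servo_tool", "data": {
  "plan": [
    [[1,0,0,0.004,0],[1,0,0,0.004,0]]
  ]
}}

```text
t: 19.38
tcp_pos: [0.5265, -0.0672, 0.1365]
tcp_rot: [0.004, 0.999, -0.047, -0.0]
ft_force: [0.3, -0.2, -1.4]
grip_width: 0.0147
```

>>> {"op": "servo_tool", "data": {
  "plan": [
    [[1,0,0,0.004,0],[1,0,0,0.004,0]]
  ]
}}

```text
t: 19.62
tcp_pos: [0.5265, -0.0673, 0.1363]
tcp_rot: [0.004, 0.999, -0.047, -0.0]
ft_force: [-1.1, 0.4, 3.8]
grip_width: 0.0147
```

Contact was felt at TCP z = 0.1363, where the vertical force went from -1.4 to +3.8 N. That puts the collar underside at about 0.1224, matching the measured fork top. I'll look before letting go.

Run:
```python
from h import *
from plant import robot
c=snap(robot,"wrist","12"); d=snap(robot,"side","12"); s=robot.observe()
go(s,s["tcp_pos"],-95.46)
a=cv2.resize(c["pixels"][180:300,200:360,::-1],(640,480)); b=cv2.resize(d["pixels"][150:250,240:340,::-1],None,fx=4.8,fy=4.8,interpolation=cv2.INTER_CUBIC)
cv2.imwrite("pics/c12.png",cv2.resize(np.hstack([a,b[:480]]),(800,343)))
```

```text
t 19.73 tcp [ 0.5266 -0.0672  0.1363] tilt [-0.    -0.007 -1.   ] yaw -95.43 q7 -1.15 F [-1.9  0.5  6.1] M [ 0.11  0.44 -0.04] w 0.0149
frac [0. 0. 0.] mm [0. 0. 0.]
twist deg 0.03 frac 0.0004
```

View pics/c12.png

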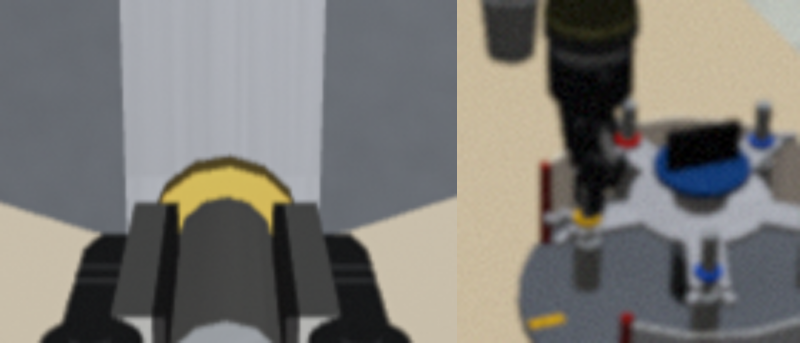

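The wrist view shows the collar flat on the fork, its front edge past the slot end, and the side view shows it inside the lips. I'll release it.

>>> {"op": "servo_tool", "data": {
  "plan": [
    [[1,0,0,0,0],[1,0,0,0,0]]
  ],
  "grip_force": 20
}}

```text
t: 19.98
tcp_pos: [0.5265, -0.0673, 0.1363]
tcp_rot: [0.004, 0.999, -0.047, -0.0]
ft_force: [-1.7, -0.1, 4.0]
grip_width: 0.0149
```

>>> {"op": "servo_tool", "data": {
  "plan": [
    [[0.8,0,0,0,0],[0.75,0,0,0,0],[0.7,0,0,0,0],[0.6,0,0,0,0],[0.55,0,0,0,0],[0.55,0,0,0,0]]
  ]
}}

```text
t: 20.72
tcp_pos: [0.5266, -0.0673, 0.1364]
tcp_rot: [0.004, 0.999, -0.047, -0.0]
ft_force: [-0.4, -0.4, -0.4]
grip_width: 0.0382
```

Run:
```python
from h import *
from plant import robot
c=snap(robot,"wrist","13"); d=snap(robot,"side","13"); s=robot.observe()
go(s,s["tcp_pos"],-95.46)
a=cv2.resize(c["pixels"][180:330,180:380,::-1],(640,480)); b=cv2.resize(d["pixels"][150:250,240:340,::-1],None,fx=4.8,fy=4.8,interpolation=cv2.INTER_CUBIC)
cv2.imwrite("pics/c13.png",cv2.resize(np.hstack([a,b[:480]]),(800,343)))
```

```text
t 20.82 tcp [ 0.5265 -0.0673  0.1363] tilt [-0.    -0.007 -1.   ] yaw -95.43 q7 -1.15 F [-0.2  0.3 -0.1] M [-0.04  0.03 -0.02] w 0.0385
frac [0. 0. 0.] mm [0. 0. 0.]
twist deg 0.03 frac 0.0003
```

View pics/c13.png

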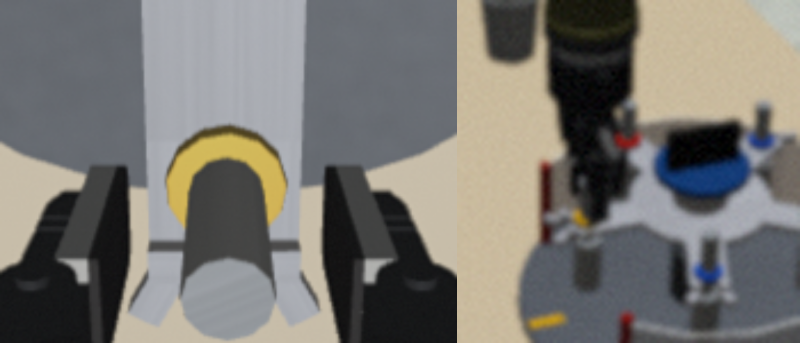

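Released. The collar sits on the fork just behind the dark lip faces, and the force is now about 0. I'll raise the gripper straight up.

>>> {"op": "servo_tool", "data": {
  "plan": [
    [[0.55,0,0,-0.1,0],[0.55,0,0,-0.25,0],[0.55,0,0,-0.5,0],[0.55,0,0,-0.9,0],[0.55,0,0,-1,0],[0.55,0,0,-1,0]]
  ]
}}

```text
t: 21.58
tcp_pos: [0.5269, -0.0664, 0.2572]
tcp_rot: [0.003, 0.999, -0.047, 0.001]
ft_force: [0.5, 0.3, -0.8]
grip_width: 0.0386
```

>>> {"op": "servo_tool", "data": {
  "plan": [
    [[0.55,-0.3,0,-0.2,0],[0.55,-0.5,0,-0.3,0],[0.55,-0.5,0,-0.3,0]]
  ]
}}

```text
t: 21.95
tcp_pos: [0.4657, -0.0603, 0.2928]
tcp_rot: [0.003, 0.999, -0.047, 0.001]
ft_force: [-0.1, 0.4, -0.8]
grip_width: 0.0383
```

Run:
```python
from h import *
from scipy.optimize import least_squares
from plant import robot
c=snap(robot,"wrist","14"); d=snap(robot,"side","14"); e=snap(robot,"scene","14"); s=robot.observe()
go(s,s["tcp_pos"],-95.46)
P=allworld(c)
m=(np.hypot(P[...,0]-.526,P[...,1]+.067)<.03)&(P[...,2]>.163)&(P[...,2]<.175); print("stem top",m.sum(),P[m].mean(0),"exp z",.1225+.046)
p=P[m].mean(0)[:2]-[.6354,-.0773]; print("r",np.hypot(*p),"ang",np.degrees(np.arctan2(p[1],p[0])))
hsv=cv2.cvtColor(c["pixels"],cv2.COLOR_RGB2HSV).astype(int)
m=(hsv[...,0]>18)&(hsv[...,0]<32)&(hsv[...,1]>120)&(np.hypot(P[...,0]-.526,P[...,1]+.067)<.03)&(P[...,2]>.11); print("collar",P[m].mean(0),np.percentile(P[m][:,2],[10,50,90]))
zd=.1627
m=(hsv[...,2]<60)&(abs(P[...,2]-.2025)<.004)&(np.hypot(P[...,0]-.6354,P[...,1]+.0773)<.05); print("handle",m.sum(), cv2.minAreaRect((P[m][:,:2]*1000).astype(np.float32)))
crop(d,"pics/s14.png",230,140,370,290,4)
for uv in [(434,285),(199,193),(158,210)]: print(uv, (allworld(e)[uv[1],uv[0]]-allworld(load("scene0.npz"))[uv[1],uv[0]]).round(3))
```

```text
t 22.1 tcp [ 0.4674 -0.06    0.2921] tilt [ 0.    -0.007 -1.   ] yaw -95.37 q7 -1.34 F [ 0.7  0.  -0.2] M [ 0.04 -0.05 -0.02] w 0.0382
frac [0. 0. 0.] mm [0. 0. 0.]
twist deg 0.09 frac 0.0009
stem top 342 [ 0.52496126 -0.0672875   0.168562  ] exp z 0.16849999999999998
r 0.11089168152734745 ang 174.8196605036677
collar [ 0.52762197 -0.06721052  0.13284254] [0.1276212  0.1285539  0.12961643]
handle 0 ((0.0, 0.0), (0.0, 0.0), 0.0)
(434, 285) [-0.  0. -0.]
(199, 193) [0. 0. 0.]
(158, 210) [-0.001 -0.001 -0.001]
```

View pics/wrist14.png

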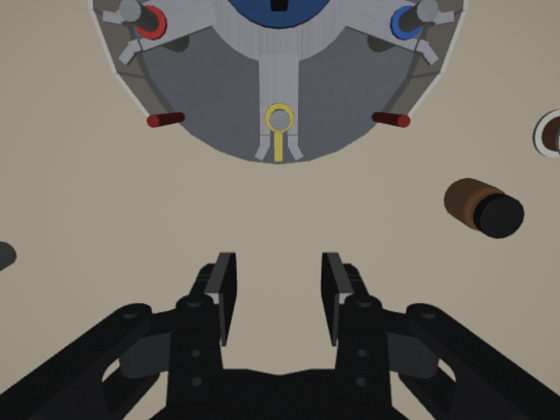

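View pics/s14.png

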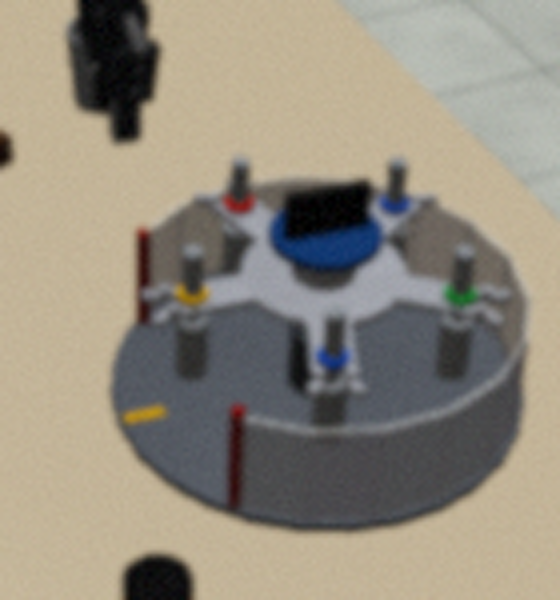

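The cartridge hangs upright (stem top z 0.1686, collar top 0.1285), the fork lines up with the stripe, and the arm is clear.

```bash
python3 -c "
from plant import robot
print(robot.close_job())"
```

```text
the job is handed in; nothing more can be done
None
```

The carousel is turned to its stop, and the yellow-collared cartridge hangs on the empty hook, upright and let go. I handed the job in at about 22 s.

- **Carousel:** I gripped the black handle and turned it about 82° clockwise. The reaction moment rose to about 1.1 N m, well above the 0.15 N m friction, so it is against the stop. The fork then stood at 174.5°, in line with the stripe and posts.
- **Cartridge:** I lifted it by the stem, passed it in over the lips and lowered it in half-millimetre steps. I felt contact at about 5 N, at the fork-top height the camera had given (0.1225 m, so the mast stands about 2.5 mm low).

After letting go:
- **Stem top:** 0.1686 m, against 0.1685 m expected.
- **Collar top:** 0.1285 m, as it should be when flat on the fork.
- **Seat:** centre about 111 mm from the axis, inside the lips.
- **Other objects:** the cup, jar and spool had moved no more than about 1 mm in the depth image.
- **Robot:** the gripper was well clear, with wrist force near zero.

The last measurement of the handle's angle failed because the handle was nearly out of the wrist view. The side view shows the turret and fork unchanged in the bay. No other check disagreed.

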